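Load an identity card under the desk microscope and set its focus

TASK

Get the identity card ready for inspection: slide the card carrier into the microscope's stage track from the open end until it is fully home against the end stop, and turn the knurled focus collar until its white line is in line with the long index mark on the scale sleeve. Let go of both and leave the other things on the desk as they are.

Things in the scene. Friction and masses are not known exactly. Their poses are not given: they have to be found in the camera images.
- microscope: Desk microscope, screwed down. Origin on the desk straight under the lens; z up, +x to its column, +y along the card track and out of its only open end (other microscope points: same axes). Base x -55..120, y -75..75 mm, 18 high. Lens and lamp ring (radius 30) from 64 mm up; column at x 86, radius 12, top at 145 mm.
- stage_home (a point): Point on the track's flat bed straight under the lens, 20 mm above the desk. The track is an undercut channel along y, closed at -y: guide walls' inner faces at x -33.5 and 33.5 mm; lips overhang inwards to x -28.5 and 28.5, their underside 8.5 mm above the bed. Walls and lips run from y -55 to 48 mm; the end stop's face is at y -55.
- track_mouth (a point): Middle of the bed where the lips begin, 48 mm along +y from stage_home. From here the bed runs on 27 mm outwards (+y) as an open apron between flared guides that widen to about x -41 and 41 mm; the lips' ends turn up a little for 11 mm. A carrier can be set down on the apron and slid in towards -y.
- carrier_grip (a point): Centre of the upright handle of the loose card carrier (grey plastic, about 90 g), 20 mm above its flat underside. Handle 16 mm thick (x), 34 long (y), 40 tall; a neck 16 wide and 6 thick joins it to the card plate, whose centre is 112 mm away along -y. z up, +y from card to handle. At the start the carrier lies flat on the desk.
- carrier_card (a point): Centre of the card, on the top face of the carrier's plate (64 mm wide in x, 110 long in y, 6 thick), 6 mm above the underside; axes as carrier_grip. The plate's -y edge, 55 mm ahead, goes into the track first. Fully home this point is straight above stage_home, axes agreeing, the leading edge against the end stop.
- focus_collar (a joint): Angle of the focus collar, rad: 0 when its white line is in line with the long index mark, growing counterclockwise seen from above. It starts between 1.8 and 2.9, so it must be turned clockwise, more than one wrist turn. Stops at -0.6 and 3.4. Stiff (about 0.15 N m); stays where it is left.
- collar_grip (a point): On the collar's vertical axis, 22 mm above its lower edge, 176 mm above the desk. The collar is a black knurled cylinder, 48 mm diameter, 154 to 190 mm above the desk, one white line down its side and across its top. Below: fixed scale sleeve, 68 mm diameter, top at 152 mm. Above: eyecup, 24 mm diameter, to 200 mm. Axes turn with the collar, +y to its line.
- collar_line (a point): Point of the white line on the collar's top face, 20 mm from the collar's axis.
- index_mark (a point): Middle of the long, broad index mark on the flat top of the fixed scale sleeve, 29.5 mm from the collar's axis, on the side of the track's open end (+y of the microscope). The other marks of the scale are short and thin.
- stapler_mid (a point): Middle of a black stapler, 36 x 115 x 45 mm (bystander).
- stamp_mid (a point): Middle of a wooden hand stamp, 40 x 60 mm and 72 mm tall (bystander).
- mug_mid (a point): Middle of a white mug, 80 mm in diameter and 92 mm tall (bystander).
- glasses_mid (a point): Middle of a pair of reading glasses standing on the desk with the temples open, about 135 x 130 x 42 mm (bystander).
- mouse_mid (a point): Middle of a black computer mouse, 105 x 60 x 34 mm (bystander).
Things that resemble listed ones, but are neither listed nor needed, are in the scene too. Several things look just like the part that bears carrier_grip: the one meant starts nearest to the robot's base.

How it is judged (in metres and radians):
At the end, for the whole second after the job is handed in: The carrier lies in the track under the lips, pushed home to within 3 mm of the end stop; the collar's line is within 0.09 rad (5 degrees) of the index mark; carrier at rest and both let go (y of carrier_card in the frame of stage_home between -0.003 and 0.003 m and x of carrier_card in the frame of stage_home between -0.004 and 0.004 m and z of carrier_card in the frame of stage_home between 0.003 and 0.01 m and angle between the y axis of carrier_card and the y axis of stage_home, either way round below 0.08 rad and value of joint focus_collar between -0.09 and 0.09 rad and linear speed of carrier below 0.01 m/s); the robot touches nothing.
It fails at once if a bystander (stapler, stamp, mug, glasses or mouse) is moved by more than 30 mm (distance of any of stapler_mid, stamp_mid, mug_mid, glasses_mid, mouse_mid from where it was at the start of the episode above 0.03 m).
It also fails if it takes over 54 s, if anything falls off the work surface, if the arm or the gripper's body presses on something with over 40 N, if the wrist force passes 120 N, or if a joint passes its speed limit or range.

ROBOT

A 6-joint arm with a two-finger parallel gripper is mounted at the origin on the work surface. World frame = base frame: x ahead of the robot, y to its left, z up, the work surface at z = 0. Lengths are in mm, angles in degrees, forces in N, time in s.
With the tool pointing down it reaches from about 300 to 875 mm from the base axis. Payload 6.4 kg.
Tool frame: the origin (TCP) lies between the finger pads; the fingertips stand 25 mm ahead of it and the grasp point (between the pads) lies 6 mm ahead of it (manip.tip_extent is the distance from the TCP to the fingertips, in mm); z points along the fingers, y is the direction in which the jaws open and shut (so a half turn about z gives the same grasp; the last joint's range is limited). The gripper opens to 88 mm and grips with 3 to 60 N. Pads are 18 mm wide; open, the fingers measure 123 mm over their backs; the gripper's body (75 mm by 187 mm) begins 45 mm behind the grasp point.
Start: joints at [53.955, 10.359, 92.074, -0, 77.567, -11.82], TCP at [235.922, 524.387, 263.714] pointing down, gripper open.
Joint ranges: [-171.53, 171.53], [-51.25, 118.39], [17.06, 147.69], [-65.23, 245.23], [0, 150.52], [-178.68, 178.68]. Speed limits (degrees/s): [147.25, 147.25, 172.46, 180, 180, 180].

INTERFACE

Orientations are given as a 3x3 rotation matrix whose columns are the frame's x, y, z axes.
In Python, from workcell import manip gives the robot as it stands.
- The arm moves only by the tool carry_out, never from a script. Its argument "commands" is a list of rows, each a list of 3 entries, a list of its own where there are three numbers: the finger opening in mm, from 0 to 88.1, then the shift along the tool's x, y, z in mm, then the turn, a rotation vector about the tool's x, y, z in degrees. A call has 1 to 10 rows; each row is the pose to reach, as a shift and turn from the pose commanded when the call began, along the tool's axes at that moment; what a row does not reach only later rows make up. A row lasts 1/12 s, in which the tool goes at most 41.7 mm and 7.16 degrees, less where a joint would pass 70% of its speed; a pose out of reach is approached as far as the arm can. A call with a gripper value outside its range is refused whole. The fingers move at their own pace and stop on an object; the grip force is fixed at half the most. Time passes only in rows, so rows that repeat a pose let the fingers close. It gives the time, the measured TCP pose, the force and the opening at its end, in the units of the state.
- manip.state(): the state, without advancing time (a new reading comes with each control period).
- manip.camera(name): name is "scene" or "top" or "wrist"; returns a dict with "pixels" (480x640x3 uint8, red, green, blue), "camera_matrix" (3x3 intrinsics, pixels), "k1" (the pictures are not rectified: a ray, as slopes to the right and down, at radius r is drawn at 1 + k1 r^2 times it, then the intrinsics apply), "cam_to_world" (4x4, takes a point from camera to world coordinates). Camera axes: x right, y up, looking along -z (the intrinsics and any distortion apply to the point x, -y, -z); pixel columns grow to the right and rows downward; lengths in mm; the calibration is good to about 2 mm. A picture is of the moment at which its call begins. There is no depth.
- manip.job_done(): hands the job in, once; it reports no verdict.
Trained networks look in the newest picture that a camera, given by its name, has taken for a name from the list of things; names that differ only in an ending like _2 or _b are one class to them, and where a whole thing is asked for, a point or a joint stands for the part that bears it (a point fixed in the world has none). Each returns a list of dicts, best first, with "p" (0 to 1); they miss things now and then, are a little off and sometimes report something else, mostly with a low value. They report only what shows in the picture. A call takes as long as a camera call. They do not tell look-alikes from the thing itself.
- manip.find_in(camera, thing): "bbox" ([left, top, width, height] in pixels, round what is visible of it).
- manip.silhouettes(camera, thing): "pixels" (480x640 bool, what is visible of it) and "bbox" ([left, top, width, height] in pixels, round what is visible of it).
- manip.landmark_of(camera, thing): "at" ([column, row] in pixels: a listed point, or the origin of a listed thing).
The state is a dict: "clock": time; "q": joint angles; "joint_vel": joint speeds; "effort": joint torques, N m; "position": TCP position; "tool_rot": TCP orientation; "force": force on the tool from outside, world axes, zero at the start; "ft_torque": the same for the moment, N m; "opening": opening from 0.0 (shut) to 1.0 (fully open).
Only numpy, scipy, OpenCV 4.12 (cv2) and the standard library are available. Lean on these libraries where they do the work, as an engineer would, in place of code of your own. Each camera call takes 0.05 s, during which the arm holds its last target.

## Working session

There is one attempt and no reset: what is moved stays moved. The work goes in short steps, Python scripts to look and compute and a tool call to move; the robot and the scene stay as the last step left them, time stands still between calls to the robot, and variables do not carry over. Pictures are saved under pics/ and viewed, and the job is handed in when it is done.

Besides the shell and the picture viewer there is one more tool, called by a JSON object that holds its "op" and its "data". carry_out: Moves the arm, as the interface text tells. Its arguments: {"type":"object","properties":{"commands":{"type":"array","items":{"type":"array"}}},"required":["commands"]}

```bash
ls; mkdir -p pics; cat > h.py <<'E'
import numpy as np, cv2
from workcell import manip
def ray(c,px):
    K=c["camera_matrix"];k1=c["k1"]
    d=np.array([(px[0]-K[0][2])/K[0][0],(px[1]-K[1][2])/K[1][1]])
    u=d.copy()
    for _ in range(30): u=d/(1+k1*(u@u))
    T=np.array(c["cam_to_world"]);v=T[:3,:3]@np.array([u[0],-u[1],-1.0])
    return T[:3,3],v
def at_z(c,px,z):
    o,v=ray(c,px);return o+v*(z-o[2])/v[2]
def proj(c,p):
    T=np.array(c["cam_to_world"]);q=T[:3,:3].T@(np.array(p,float)-T[:3,3])
    u=np.array([q[0]/-q[2],-q[1]/-q[2]]);u=u*(1+c["k1"]*(u@u))
    K=np.array(c["camera_matrix"]);return np.array([K[0,0]*u[0]+K[0,2],K[1,1]*u[1]+K[1,2]])
def save(c,n): cv2.imwrite("pics/"+n+".png",np.ascontiguousarray(c["pixels"][:,:,::-1]))
E
python3 - <<'E'
from h import *
np.set_printoptions(precision=1,suppress=True)
for n in ["scene","top","wrist"]:
    c=manip.camera(n);save(c,n+"0");print(n,np.array(c["cam_to_world"])[:3,3],c["k1"],c["camera_matrix"][0][0])
    for t in ["carrier_grip","carrier_card","collar_grip","collar_line","index_mark","stage_home","track_mouth","stapler_mid","stamp_mid","mug_mid","glasses_mid","mouse_mid"]:
        print(t,[(np.round(d["at"]).tolist(),round(d["p"],2)) for d in manip.landmark_of(n,t)][:5])
print(manip.state())
E
```

```text
pics
scene [1250.7  730.9 1098.4] -0.08818369852285121 615.0616607054471
carrier_grip [([472.0, 330.0], 0.66), ([472.0, 418.0], 0.62)]
carrier_card [([499.0, 398.0], 0.88), ([424.0, 313.0], 0.71)]
collar_grip [([283.0, 273.0], 0.34)]
collar_line [([264.0, 201.0], 0.72), ([185.0, 209.0], 0.41)]
index_mark [([276.0, 226.0], 0.9), ([261.0, 205.0], 0.3)]
stage_home [([264.0, 263.0], 0.8)]
track_mouth [([287.0, 273.0], 0.59)]
stapler_mid [([376.0, 350.0], 0.6)]
stamp_mid [([269.0, 334.0], 0.56)]
mug_mid [([182.0, 207.0], 0.74), ([423.0, 312.0], 0.61)]
glasses_mid [([335.0, 214.0], 0.69), ([266.0, 271.0], 0.19)]
mouse_mid [([241.0, 191.0], 0.65), ([268.0, 264.0], 0.43)]
top [ 463.    32.1 1409.5] -0.03487499750834181 467.3011438726921
carrier_grip [([224.0, 308.0], 0.93), ([172.0, 249.0], 0.63)]
carrier_card [([262.0, 300.0], 0.92), ([172.0, 287.0], 0.83), ([473.0, 279.0], 0.22)]
collar_grip [([392.0, 234.0], 0.69)]
collar_line [([396.0, 238.0], 0.74)]
index_mark [([377.0, 234.0], 0.71)]
stage_home [([383.0, 238.0], 0.9), ([394.0, 239.0], 0.5)]
track_mouth [([367.0, 241.0], 0.87)]
stapler_
[... 188 characters left out ...]
5 385.2] -0.0067526865788907825 344.6627876818263
carrier_grip []
carrier_card [([169.0, 405.0], 0.91)]
collar_grip []
collar_line []
index_mark []
stage_home []
track_mouth [([166.0, 407.0], 0.45)]
stapler_mid []
stamp_mid []
mug_mid []
glasses_mid []
mouse_mid []
{'clock': 1.95, 'q': array([ 54. ,  10.4,  92.1,  -0. ,  77.6, -11.8]), 'joint_vel': array([-0. , -0. , -0. ,  0.1,  0. ,  0.1]), 'effort': array([ -0. , -43.4, -34.2,   0.1,   0. ,   0. ]), 'position': array([235.9, 524.4, 263.7]), 'tool_rot': array([[-0.9,  0.4,  0. ],
       [ 0.4,  0.9, -0. ],
       [-0. , -0. , -1. ]]), 'force': array([-0.2,  0.5, -0.1]), 'ft_torque': array([ 0.1,  0. , -0. ]), 'opening': 1.0008119459452458}
```

View images.

View pics/scene0.png

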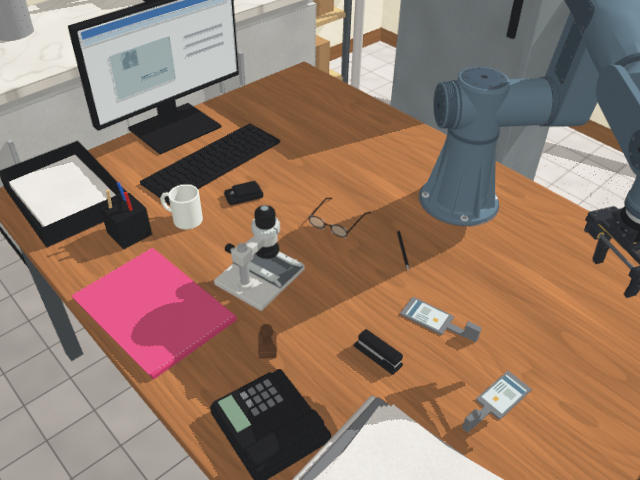

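View pics/top0.png

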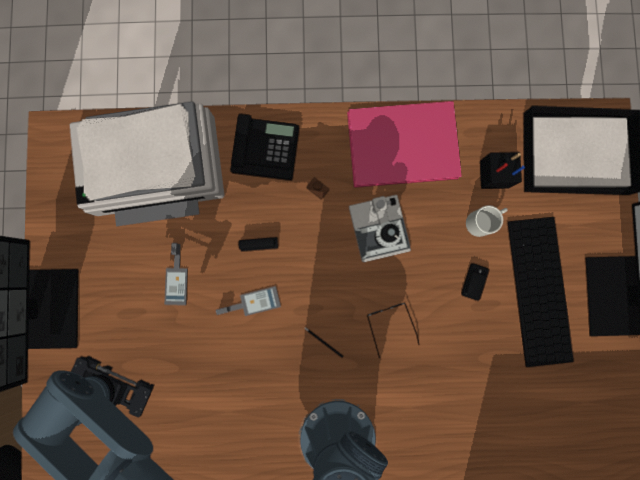

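View pics/wrist0.png

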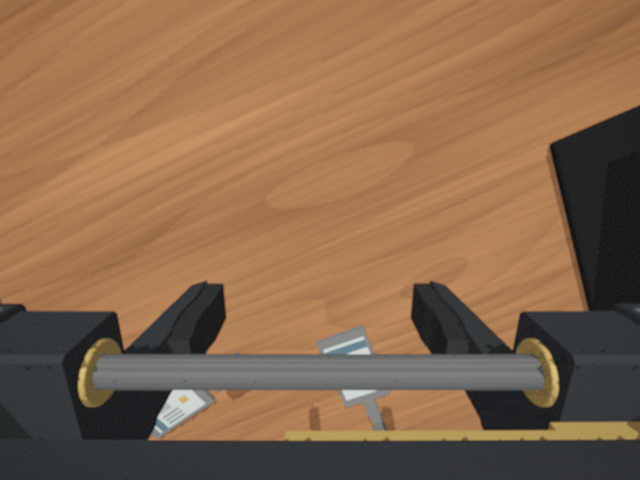

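```bash
python3 - <<'E'
import cv2
t=cv2.imread('pics/top0.png');cv2.imwrite('pics/top0c.png',cv2.resize(t[210:340,140:300],None,fx=5,fy=5,interpolation=2)[:600])
cv2.imwrite('pics/top0m.png',cv2.resize(t[180:290,330:440],None,fx=5.4,fy=5.4,interpolation=2))
s=cv2.imread('pics/scene0.png');cv2.imwrite('pics/scene0m.png',cv2.resize(s[180:320,200:340],None,fx=4,fy=4,interpolation=2))
E
```

```text
(no output)
```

View pics/top0c.png

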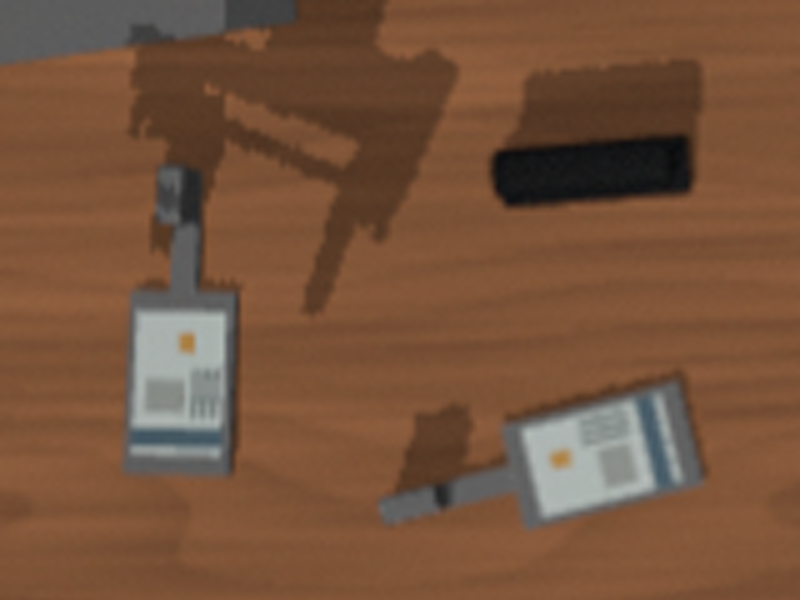

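View pics/top0m.png

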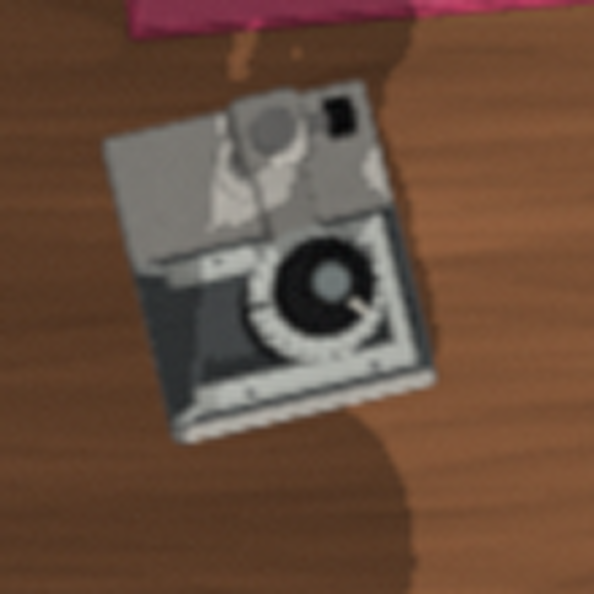

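View pics/scene0m.png

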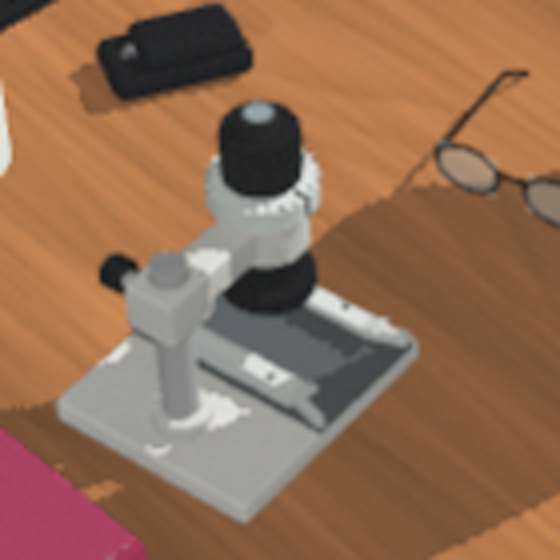

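```bash
python3 - <<'E'
from h import *
np.set_printoptions(precision=1,suppress=True)
t=manip.camera("top");s=manip.camera("scene")
def tri(a,b):
    o1,v1=ray(t,a);o2,v2=ray(s,b)
    A=np.stack([v1,-v2],1);k=np.linalg.lstsq(A,o2-o1,rcond=None)[0]
    p,q=o1+v1*k[0],o2+v2*k[1];return (p+q)/2,np.linalg.norm(p-q)
print("A grip",at_z(t,(175,250),30),"A card",at_z(t,(175.5,286.5),6))
print("B grip",at_z(t,(224,308),20),"card",at_z(t,(262,300),6),tri((224,308),(472,330)),tri((262,300),(424,313)))
print("home",at_z(t,(383,238),20),at_z(s,(264,263),20)," mouth",at_z(t,(367,241),20),at_z(s,(287,273),20))
print("collar top",at_z(t,(391,233),190),at_z(s,(264,204),200), "line",at_z(t,(396,238),190),"idx",at_z(t,(377,234),152),at_z(s,(276,226),152))
# base corners in zoom/5.4
z=lambda u,v:(330+u/5.4,180+v/5.4)
print("corners",[at_z(t,z(*q),18)[:2] for q in [(105,140),(362,82),(435,375),(180,442)]])
print("corners scene",[at_z(s,(200+u/4,180+v/4),18)[:2] for u,v in [(60,405),(245,520),(417,345)]])
zc=lambda u,v:(140+u/5,210+v/5)
print("B plate",[at_z(t,zc(*q),6)[:2] for q in [(505,425),(685,375),(705,480),(530,525)]])
for n,T in (("top",t),("scene",s)):
  for d in manip.silhouettes(n,"carrier_grip")[:3]: print(n,d["bbox"],d["p"])
E
```

```text
A grip [565.1 470.9  30. ] A card [456.8 477.1   6. ]
B grip [390.4 328.2  20. ] card [411.1 216.9   6. ] (array([389. , 329.1,  26.1]), np.float64(5.496481440890903)) (array([412.1, 215.7,   6. ]), np.float64(3.060258540304299))
home [ 587.9 -148.8   20. ] [ 594.4 -155.6   20. ]  mouth [ 580.  -100.7   20. ] [574.6 -90.6  20. ]
collar top [ 585.3 -148.   190. ] [ 580.9 -158.9  200. ] line [ 571.9 -160.7  190. ] idx [ 587.3 -115.7  152. ] [ 575.8 -124.2  152. ]
corners [array([687.1, -51.2]), array([ 716.6, -195.5]), array([ 552. , -230.3]), array([518.1, -88.2])]
corners scene [array([ 721.6, -187.8]), array([696.3, -40.7]), array([526. , -81.2])]
B plate [array([427.3, 279.7]), array([454.9, 171.3]), array([392.1, 160.3]), array([367.5, 265.4])]
top [219.0, 287.4, 58.8, 26.9] 0.92
top [165.5, 242.5, 22.5, 61.9] 0.56
top [381.3, 224.3, 15.9, 19.8] 0.28
scene [461.8, 368.3, 69.9, 62.9] 0.8
scene [401.7, 297.8, 78.9, 42.6] 0.57
scene [159.7, 181.8, 41.6, 51.3] 0.24
```

```bash
cat >> h.py <<'E'
from scipy.spatial.transform import Rotation as Ro
def tgt(p,yaw):
    """yaw of tool x, tool down; prints shift and rotvec from the measured pose"""
    s=manip.state();R=np.array(s["tool_rot"]);a=np.radians(yaw);x=np.array([np.cos(a),np.sin(a),0]);z=np.array([0,0,-1.]);T=np.stack([x,np.cross(z,x),z],1)
    print("clock",s["clock"],"pos",np.round(s["position"],1),"yaw",round(float(np.degrees(np.arctan2(R[1,0],R[0,0]))),2),"F",np.round(s["force"],1),"open",round(float(s["opening"]),3),"q",np.round(s["q"],1))
    print("shift",np.round(R.T@(np.array(p,float)-s["position"]),1),"rot",np.round(Ro.from_matrix(R.T@T).as_rotvec(degrees=True),2))
E
python3 - <<'E'
from h import *
tgt([390,329,150],101)
E
```

```text
clock 2.15 pos [235.9 524.4 263.7] yaw 155.78 F [ 0.1 -0.8  0.1] open 1.001 q [ 54.   10.4  92.1   0.   77.6 -11.8]
shift [-220.7 -115.   113.7] rot [ 0.   -0.   54.78]
```

{"op": "carry_out", "data": {"commands": [[88, [-220.7, -115, 113.7], [0, 0, 54.8]], [88, [-220.7, -115, 113.7], [0, 0, 54.8]], [88, [-220.7, -115, 113.7], [0, 0, 54.8]], [88, [-220.7, -115, 113.7], [0, 0, 54.8]], [88, [-220.7, -115, 113.7], [0, 0, 54.8]], [88, [-220.7, -115, 113.7], [0, 0, 54.8]], [88, [-220.7, -115, 113.7], [0, 0, 54.8]], [88, [-220.7, -115, 113.7], [0, 0, 54.8]], [88, [-220.7, -115, 113.7], [0, 0, 54.8]], [88, [-220.7, -115, 113.7], [0, 0, 54.8]]]}}

```text
clock: 2.98
position: [390.2, 328.9, 150.1]
tool_rot: [[-0.192, 0.981, 0.0], [0.981, 0.192, 0.0], [0.0, 0.0, -1.0]]
force: [-0.3, 0.7, -0.2]
opening: 0.997
```

```bash
python3 - <<'E'
from h import *
c=manip.camera("wrist");save(c,"w1")
for k in ["carrier_grip","carrier_card"]: print(k,[(np.round(d["at"]),d["p"]) for d in manip.landmark_of("wrist",k)])
tgt([390,329,31],101)
E
```

```text
carrier_grip [(array([314., 235.]), 0.88), (array([620.,  86.]), 0.88)]
carrier_card [(array([315., 348.]), 0.58), (array([458.,  49.]), 0.56)]
clock 3.1333 pos [389.8 329.7 150.5] yaw 101.16 F [-0.4 -1.3 -0.5] open 0.999 q [ 26.9   9.9 106.8   0.   63.2  15.7]
shift [-8.000e-01 -1.000e-01  1.195e+02] rot [ 0.05 -0.02  0.16]
```

View pics/w1.png

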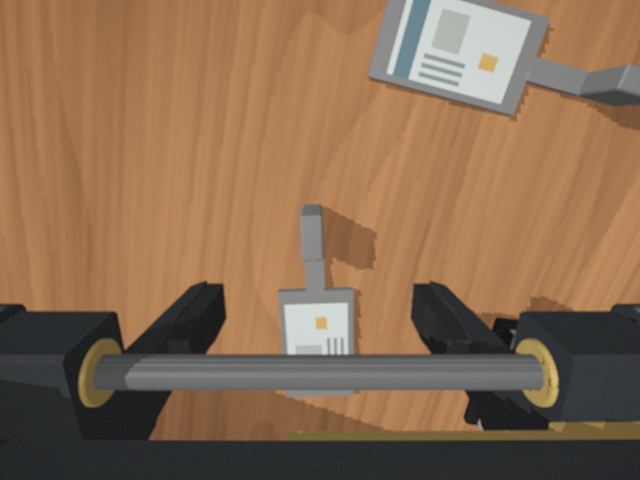

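```bash
python3 - <<'E'
from h import *
np.set_printoptions(precision=1,suppress=True)
c=manip.camera("wrist")
print(at_z(c,(314,235),20),at_z(c,(315,348),6))
print([at_z(c,q,40)[:2] for q in [(303,206),(321,206)]],[at_z(c,q,6)[:2] for q in [(278,290),(354,289),(285,395),(356,394)]], at_z(c,(315,290),6))
import cv2
i=cv2.imread('pics/w1.png');cv2.imwrite('pics/w1c.png',cv2.resize(i[190:400,240:400],None,fx=2.85*1,fy=2.85,interpolation=2))
E
```

```text
[385.6 327.   20. ] [407.3 218.2   6. ]
[array([373.3, 352.1]), array([385.4, 354.5])] [array([365.5, 268.7]), array([428.7, 282.1]), array([389.3, 161.7]), array([455. , 175.8])] [396.4 274.8   6. ]
```

View pics/w1c.png

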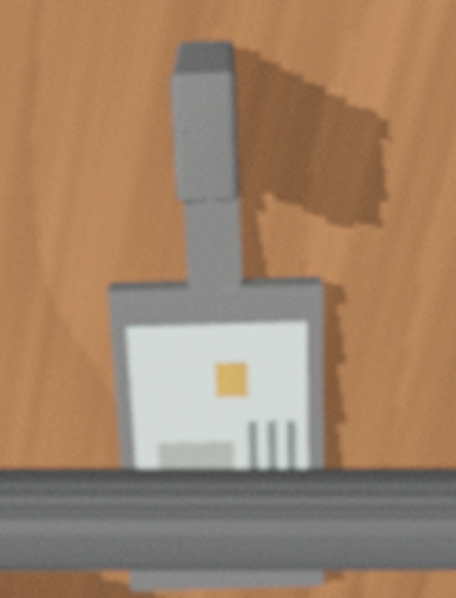

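```bash
python3 - <<'E'
from h import *
np.set_printoptions(precision=1,suppress=True)
c=manip.camera("wrist")
P=[at_z(c,q,40)[:2] for q in [(302.5,215.6),(322.5,215.6),(303.2,260),(323.2,260)]];print(P,np.mean(P,0))
tgt([386,329.5,31],102.5)
E
```

```text
[array([374.1, 345.4]), array([387.7, 348.1]), array([380.5, 313.1]), array([394.7, 315.9])] [384.3 330.6]
clock 3.2333 pos [389.7 329.7 150.4] yaw 101.13 F [-0.3  0.3  0.5] open 0.999 q [ 26.9   9.9 106.8   0.   63.2  15.8]
shift [  0.5  -3.8 119.4] rot [ 0.  -0.  -1.4]
```

{"op": "carry_out", "data": {"commands": [[88, [1.5, -4.6, 40], [0, 0, -1.4]], [88, [1.5, -4.6, 80], [0, 0, -1.4]], [88, [1.5, -4.6, 110], [0, 0, -1.4]], [88, [1.5, -4.6, 119.5], [0, 0, -1.4]], [0, [1.5, -4.6, 119.5], [0, 0, -1.4]], [0, [1.5, -4.6, 119.5], [0, 0, -1.4]], [0, [1.5, -4.6, 119.5], [0, 0, -1.4]], [0, [1.5, -4.6, 119.5], [0, 0, -1.4]], [0, [1.5, -4.6, 119.5], [0, 0, -1.4]], [0, [1.5, -4.6, 119.5], [0, 0, -1.4]]]}}

```text
clock: 4.07
position: [386.0, 330.0, 31.8]
tool_rot: [[-0.214, 0.977, 0.002], [0.977, 0.214, 0.001], [0.001, 0.002, -1.0]]
force: [-0.2, -0.2, 0.2]
opening: 0.567
```

{"op": "carry_out", "data": {"commands": [[0, [0, 0, 0], [0, 0, 0]], [0, [0, 0, 0], [0, 0, 0]], [0, [0, 0, 0], [0, 0, 0]]]}}

```text
clock: 4.32
position: [385.3, 329.6, 30.7]
tool_rot: [[-0.214, 0.977, 0.0], [0.977, 0.214, 0.0], [0.0, 0.0, -1.0]]
force: [0.1, -0.4, -0.2]
opening: 0.343
```

{"op": "carry_out", "data": {"commands": [[0, [0, 0, 0], [0, 0, 0]], [0, [0, 0, 0], [0, 0, 0]], [0, [0, 0, 0], [0, 0, 0]], [0, [0, 0, 0], [0, 0, 0]], [0, [0, 0, 0], [0, 0, 0]]]}}

```text
clock: 4.73
position: [385.2, 329.5, 30.5]
tool_rot: [[-0.214, 0.977, -0.0], [0.977, 0.214, -0.0], [-0.0, -0.0, -1.0]]
force: [-0.6, -0.6, -0.1]
opening: 0.179
```

{"op": "carry_out", "data": {"commands": [[0, [0, 0, -20], [0, 0, 0]], [0, [0, 0, -50], [0, 0, 0]], [0, [0, 0, -90], [0, 0, 0]], [0, [0, 0, -110], [0, 0, 0]], [0, [0, 0, -110], [0, 0, 0]]]}}

```text
clock: 5.15
position: [388.0, 331.2, 145.5]
tool_rot: [[-0.215, 0.977, 0.008], [0.977, 0.215, 0.004], [0.002, 0.009, -1.0]]
force: [0.7, 0.3, -0.4]
opening: 0.176
```

```bash
python3 - <<'E'
from h import *
c=manip.camera("wrist");save(c,"w2")
tgt([386,329.5,31],102.5)
E
```

```text
clock 5.2 pos [386.8 330.4 142.9] yaw 102.38 F [ 0.7 -0.3 -0.6] open 0.176 q [ 27.1  10.2 107.5   0.   61.9  14.7]
shift [ -0.9  -1.5 111.9] rot [ 0.31 -0.08 -0.12]
```

View pics/w2.png

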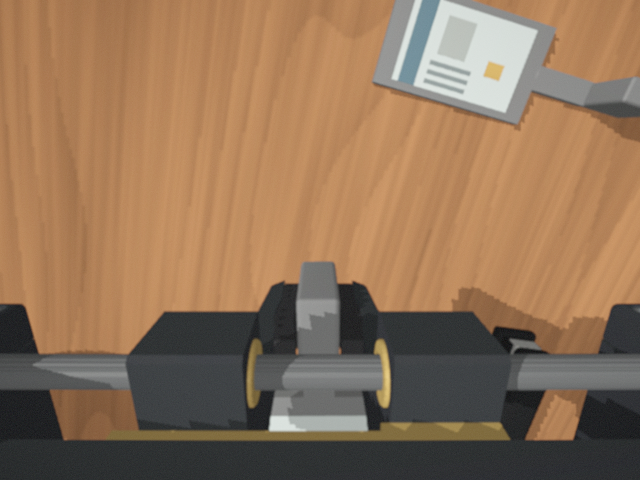

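```bash
python3 - <<'E'
import cv2
t=cv2.imread('pics/top0.png');cv2.imwrite('pics/t8.png',cv2.resize(t[190:265,345:415],None,fx=8,fy=8,interpolation=cv2.INTER_CUBIC))
s=cv2.imread('pics/scene0.png');cv2.imwrite('pics/s6.png',cv2.resize(s[195:310,205:310],None,fx=5,fy=5,interpolation=cv2.INTER_CUBIC))
E
```

```text
(no output)
```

View pics/t8.png

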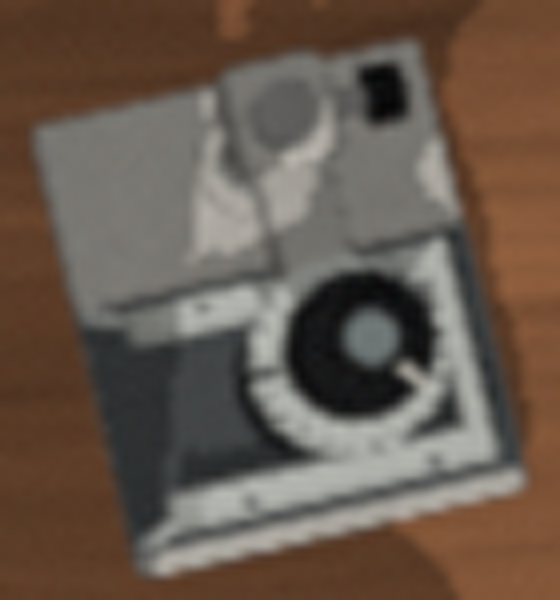

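View pics/s6.png

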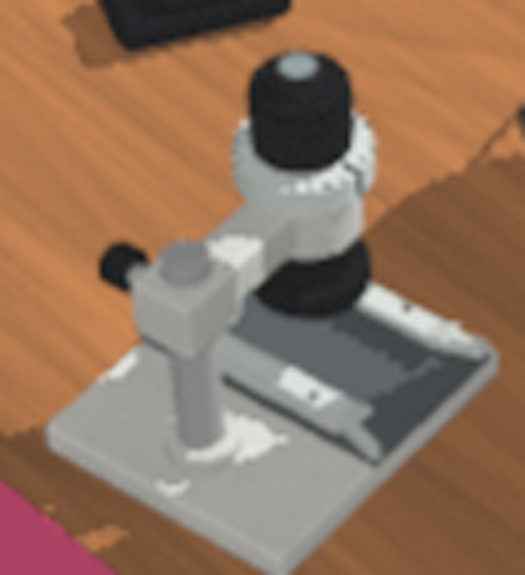

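```bash
cat > fit.py <<'E'
from h import *
from scipy.optimize import least_squares
np.set_printoptions(precision=2,suppress=True)
t=manip.camera("top");s=manip.camera("scene")
T=lambda u,v:((u+.5)/8-.5+345,(v+.5)/8-.5+190)
S=lambda u,v:((u+.5)/5-.5+205,(v+.5)/5-.5+195)
obs=[(t,T(35,130),(120,75,18)),(t,T(418,42),(120,-75,18)),(t,T(525,480),(-55,-75,18)),(t,T(145,568),(-55,75,18)),
(t,T(372,337),(0,0,200)),(t,T(285,110),(86,0,145)),(t,T(266,375),(0,29.5,152)),
(s,S(280,552),(120,75,18)),(s,S(48,430),(120,-75,18)),(s,S(497,355),(-55,75,18)),(s,S(298,66),(0,0,200)),(s,S(187,258),(86,0,145)),(s,S(358,170),(0,29.5,152))]
def W(p,m):
    a=np.radians(p[2]-90);return np.array([p[0]+np.cos(a)*m[0]-np.sin(a)*m[1],p[1]+np.sin(a)*m[0]+np.cos(a)*m[1],m[2]])
def res(p,o): return np.concatenate([proj(c,W(p,m))-q for c,q,m in o])
for n,o in (("all",obs),("top",obs[:7]),("scene",obs[7:])):
    r=least_squares(res,[587,-148,102.5],args=(o,),loss="soft_l1");print(n,r.x);print(res(r.x,o).reshape(-1,2).tolist())
E
python3 fit.py
```

```text
all [ 588.38 -146.76  102.02]
[[-0.45559526914433945, -0.8654695347085806], [0.057501044205366725, -1.1814978032418821], [0.8063373860234151, 0.467655960908246], [-0.4754199611230092, 1.02098687435398], [-0.03942861027155686, -0.23386893250327034], [0.3690435112602586, -0.18508393765665687], [0.06555683490347519, -0.600930005912744], [0.6329603025839106, 1.7982315224718946], [-0.8943571999610924, -1.022555894567006], [1.3753442662966222, -1.445499898134699], [0.619756442974051, 0.04290602540785926], [0.17836281634441775, -0.19134911969507584], [-0.5629523335679778, -0.06263349392443729]]
top [ 587.66 -146.7   102.15]
[[-0.5436938853673041, -0.5544774418603993], [-0.05443198147605699, -0.9779243779076978], [0.8191444240374608, 0.6452205776798507], [-0.4375506183932316, 1.3076113957973803], [-0.05520722767658981, 0.04178505658336462], [0.2861789983290919, 0.092015799288788], [0.055563563994269316, -0.3119881927388519]]
scene [ 589.2  -146.64  102.01]
[[0.3847713612527741, 2.003390057851675], [-1.1407402792863195, -0.8394482541689285], [1.1646748221068037, -1.2628615257056595], [0.3767330043770585, 0.2189980519983692], [-0.07823951490524905, -0.0026067519935679684], [-0.800054967017104, 0.11878756961536396]]
```

```bash
cat >> h.py <<'E'
M=(588.4,-146.8,102.0)
def mw(m,z):
    a=np.radians(M[2]-90);return np.array([M[0]+np.cos(a)*m[0]-np.sin(a)*m[1],M[1]+np.sin(a)*m[0]+np.cos(a)*m[1],z])
def inm(p):
    a=np.radians(M[2]-90);d=np.array(p[:2])-M[:2];return np.array([np.cos(a)*d[0]+np.sin(a)*d[1],-np.sin(a)*d[0]+np.cos(a)*d[1]])
E
python3 - <<'E'
from h import *
p=mw((0,229),100);print(p);tgt(p,102)
E
```

```text
[540.7882228   77.19580057 100.        ]
clock 5.3 pos [384.5 329.2 139.6] yaw 102.37 F [ 0.3  1.1 -0.7] open 0.176 q [ 27.1  10.5 107.7   0.   61.9  14.7]
shift [-279.6   98.7   39.5] rot [-0.07  0.02  0.37]
```

{"op": "carry_out", "data": {"commands": [[0, [-20, 7, 0], [0, 0, 0]], [0, [-55, 19, 0], [0, 0, 0]], [0, [-92, 32, 0], [0, 0, 0]], [0, [-129, 45, 0], [0, 0, 0]], [0, [-166, 59, 10], [0, 0, 0.4]], [0, [-203, 72, 20], [0, 0, 0.4]], [0, [-240, 85, 30], [0, 0, 0.4]], [0, [-265, 94, 36], [0, 0, 0.4]], [0, [-279.6, 98.7, 39.5], [0, 0, 0.4]], [0, [-279.6, 98.7, 39.5], [0, 0, 0.4]]]}}

```text
clock: 6.13
position: [541.2, 75.1, 98.4]
tool_rot: [[-0.204, 0.979, -0.004], [0.979, 0.204, -0.0], [0.001, -0.004, -1.0]]
force: [-0.1, 0.7, -0.6]
opening: 0.18
```

```bash
python3 - <<'E'
from h import *
c=manip.camera("scene");save(c,"s3");c=manip.camera("top");save(c,"t3")
s=cv2.imread('pics/s3.png')[170:350,200:440];t=cv2.imread('pics/t3.png')[180:290,270:430]
cv2.imwrite('pics/s3c.png',cv2.resize(s,None,fx=3.3,fy=3.3,interpolation=2));cv2.imwrite('pics/t3c.png',cv2.resize(t,None,fx=5,fy=5,interpolation=2))
tgt(mw((0,229),100),102)
print(inm(manip.state()["position"]))
E
```

```text
clock 6.2333 pos [540.2  78.   99.5] yaw 101.92 F [-0.5  0.2 -1.1] open 0.179 q [ -4.3  18.7 102.9   0.   58.6 -16.2]
shift [-0.9  0.4 -0.5] rot [-0.18 -0.08 -0.08]
[ -0.4340843  229.87620373]
```

View pics/s3c.png

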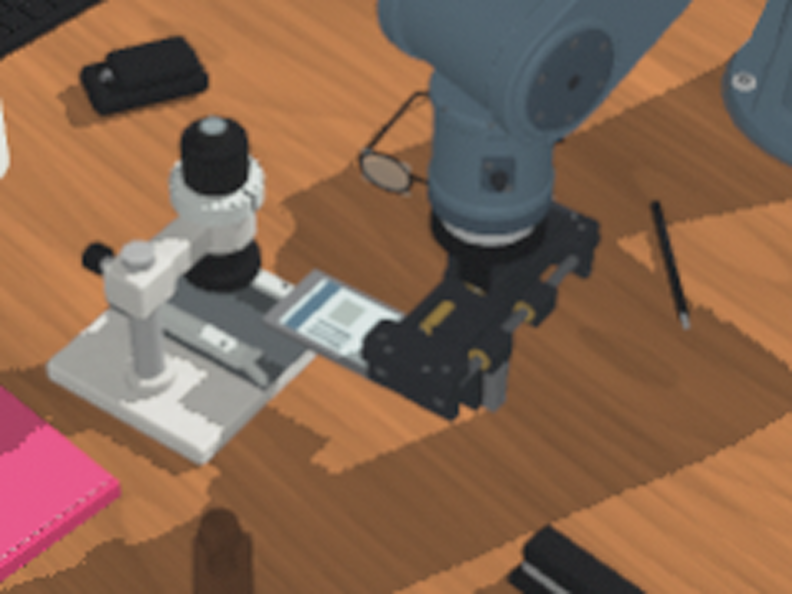

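View pics/t3c.png

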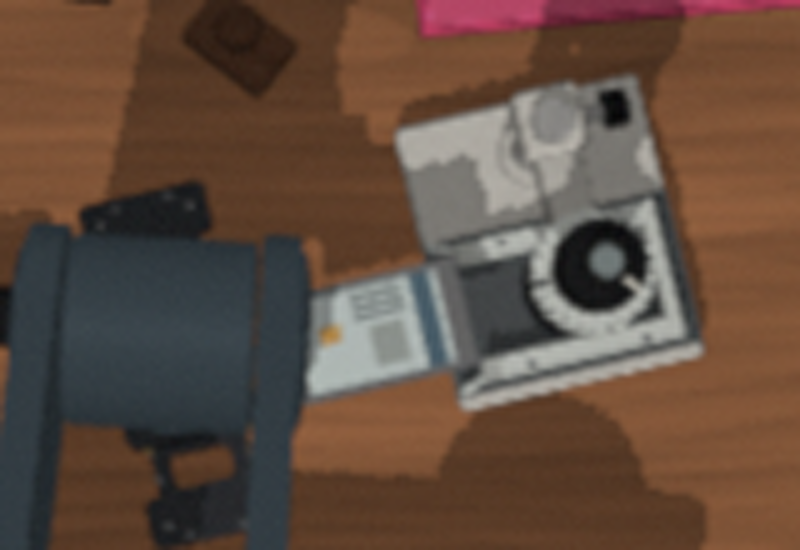

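```bash
python3 - <<'E'
from h import *
t=manip.camera("top")
for z in (70,75): print([inm(at_z(t,(270+u/5,180+v/5),z)) for u,v in [(448,262),(470,365)]])
tgt(mw((0,229),53),102)
E
```

```text
[array([27.30271448, 67.26201228]), array([-33.38444114,  68.9316942 ])]
[array([26.88166348, 67.76161061]), array([-33.57897117,  69.42506027])]
clock 6.2833 pos [540.2  78.6 100.1] yaw 101.99 F [ 0.7  0.  -1.6] open 0.174 q [ -4.2  18.6 102.9   0.   58.6 -16.2]
shift [-1.6  0.4 47. ] rot [-0.14 -0.07 -0.01]
```

{"op": "carry_out", "data": {"commands": [[0, [-6, 0.5, 15], [0, 0, 0]], [0, [-6, 0.5, 32], [0, 0, 0]], [0, [-6, 0.5, 42], [0, 0, 0]], [0, [-6, 0.5, 47], [0, 0, 0]], [0, [-6, 0.5, 48], [0, 0, 0]], [0, [-6, 0.5, 48], [0, 0, 0]]]}}

```text
clock: 6.78
position: [542.9, 72.6, 53.0]
tool_rot: [[-0.209, 0.978, -0.0], [0.978, 0.209, 0.0], [0.0, -0.0, -1.0]]
force: [0.6, -1.1, -1.2]
opening: 0.18
```

```bash
python3 - <<'E'
from h import *
c=manip.camera("scene");save(c,"s4");c=manip.camera("top");save(c,"t4")
s=cv2.imread('pics/s4.png')[210:310,205:345];t=cv2.imread('pics/t4.png')[200:270,320:420]
cv2.imwrite('pics/s4c.png',cv2.resize(s,None,fx=5.6,fy=5.6,interpolation=2));cv2.imwrite('pics/t4c.png',cv2.resize(t,None,fx=8,fy=8,interpolation=2))
tgt(mw((0,170),51),102)
print(inm(manip.state()["position"]))
E
```

```text
clock 6.8833 pos [543.7  72.2  53.8] yaw 102.01 F [ 1.3  0.3 -0.5] open 0.178 q [ -4.8  23.3 103.3   0.   53.3 -16.8]
shift [-53.5  -1.8   2.8] rot [0.06 0.02 0.01]
[  1.8178602  223.52947715]
```

View pics/s4c.png

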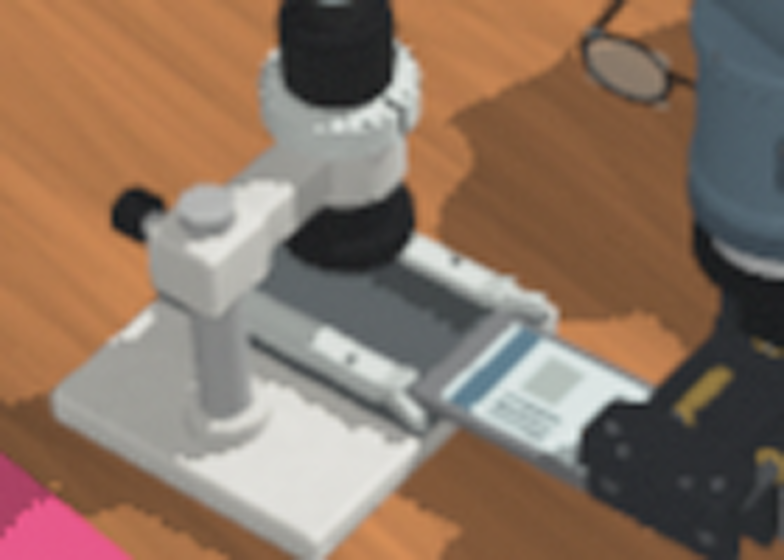

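View pics/t4c.png

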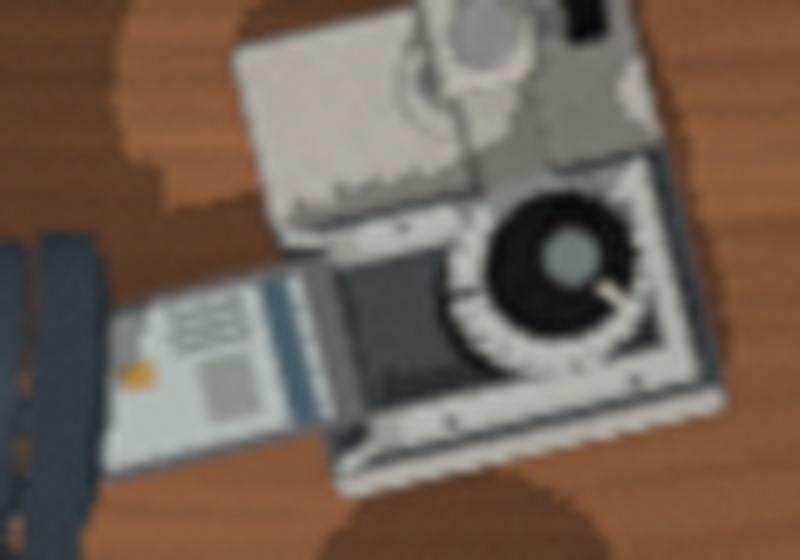

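{"op": "carry_out", "data": {"commands": [[0, [-2, -1.3, 1.5], [0, 0, 0]], [0, [-2, -1.3, 3], [0, 0, 0]], [0, [-2, -1.3, 3.5], [0, 0, 0]], [0, [-2, -1.3, 3.5], [0, 0, 0]]]}}

```text
clock: 7.22
position: [542.7, 69.4, 49.8]
tool_rot: [[-0.207, 0.978, 0.001], [0.978, 0.207, -0.0], [-0.0, 0.001, -1.0]]
force: [-0.1, 0.8, 0.7]
opening: 0.182
```

```bash
python3 - <<'E'
from h import *
tgt(mw((0,170),51),102)
print(inm(manip.state()["position"]),manip.state()["ft_torque"])
E
```

```text
clock 7.2167 pos [542.7  69.4  49.8] yaw 101.97 F [-0.1  0.8  0.7] open 0.182 q [ -5.1  23.6 103.5  -0.   52.8 -17.1]
shift [-51.   -0.2  -1.2] rot [ 0.04  0.02 -0.03]
[  0.25672421 221.00199096] [-0.14963688 -0.04398504  0.06224615]
```

{"op": "carry_out", "data": {"commands": [[0, [-5, 0, 0], [0, 0, 0]], [0, [-10, 0, 0], [0, 0, 0]], [0, [-15, 0, 0], [0, 0, 0]], [0, [-20, 0, 0], [0, 0, 0]], [0, [-25, 0, 0], [0, 0, 0]], [0, [-25, 0, 0], [0, 0, 0]]]}}

```text
clock: 7.72
position: [548.1, 43.9, 49.7]
tool_rot: [[-0.207, 0.978, 0.001], [0.978, 0.207, -0.001], [-0.001, 0.0, -1.0]]
force: [-0.2, -0.9, 0.5]
opening: 0.178
```

```bash
python3 - <<'E'
from h import *
tgt(mw((0,112),51),102)
print(inm(manip.state()["position"]),manip.state()["ft_torque"])
c=manip.camera("scene");save(c,"s5");c=manip.camera("top");save(c,"t5")
s=cv2.imread('pics/s5.png')[210:310,205:345];t=cv2.imread('pics/t5.png')[200:270,320:420]
cv2.imwrite('pics/s5c.png',cv2.resize(s,None,fx=5.6,fy=5.6,interpolation=2));cv2.imwrite('pics/t5c.png',cv2.resize(t,None,fx=8,fy=8,interpolation=2))
E
```

```text
clock 7.7167 pos [548.1  43.9  49.7] yaw 101.92 F [-0.2 -0.9  0.5] open 0.178 q [ -7.8  23.9 103.1  -0.   53.  -19.7]
shift [-82.9  -0.1  -1.3] rot [ 0.02  0.04 -0.08]
[  0.206979   194.87829884] [-0.39918344  0.0311468  -0.00216581]
```

View pics/s5c.png

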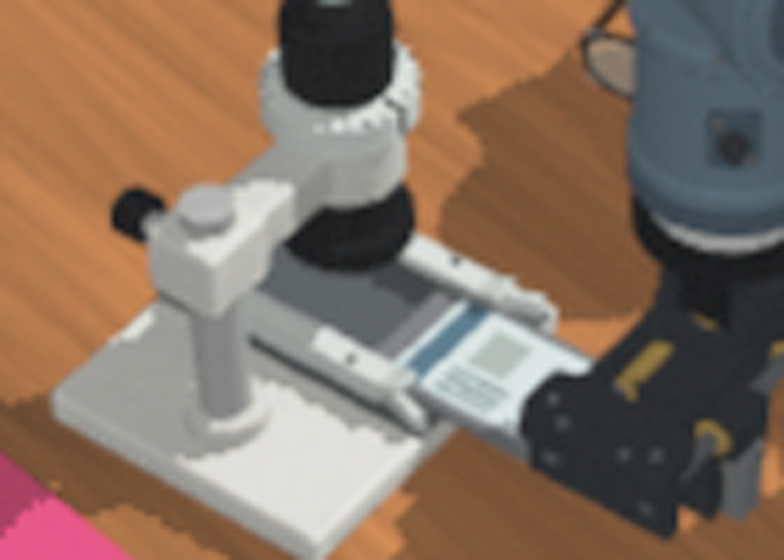

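View pics/t5c.png

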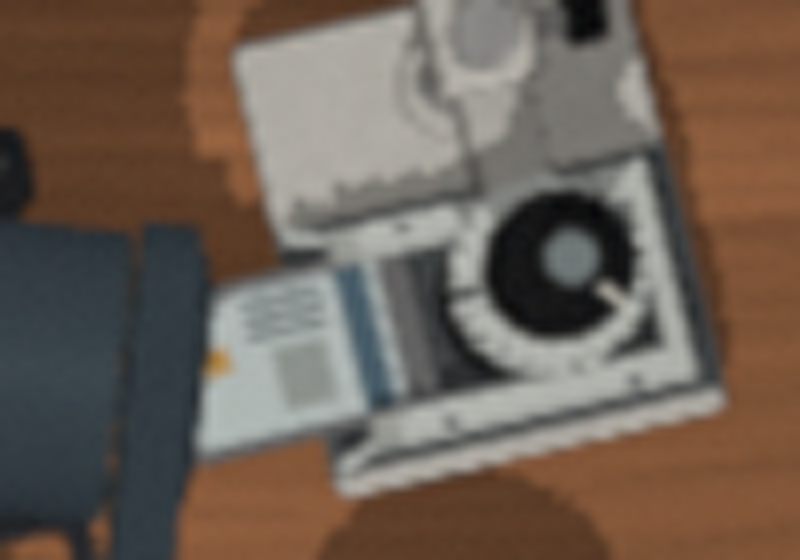

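{"op": "carry_out", "data": {"commands": [[0, [-8, 0, 0], [0, 0, 0]], [0, [-16, 0, 0], [0, 0, 0]], [0, [-24, 0, 0], [0, 0, 0]], [0, [-32, 0, 0], [0, 0, 0]], [0, [-40, 0, 0], [0, 0, 0]], [0, [-48, 0, 0], [0, 0, 0]], [0, [-56, 0, 0], [0, 0, 0]], [0, [-62, 0, 0], [0, 0, 0]], [0, [-66, 0, 0], [0, 0, 0]], [0, [-66, 0, 0], [0, 0, 0]]]}}

```text
clock: 8.65
position: [561.9, -20.9, 49.9]
tool_rot: [[-0.207, 0.978, 0.001], [0.978, 0.207, -0.001], [-0.001, 0.001, -1.0]]
force: [-1.4, 0.0, 4.8]
opening: 0.18
```

```bash
python3 - <<'E'
from h import *
tgt(mw((0,112),51),102)
print(inm(manip.state()["position"]),manip.state()["ft_torque"])
c=manip.camera("scene");save(c,"s6b")
s=cv2.imread('pics/s6b.png')[200:300,205:345]
cv2.imwrite('pics/s6bc.png',cv2.resize(s,None,fx=5.6,fy=5.6,interpolation=2))
E
```

```text
clock 8.65 pos [561.9 -20.9  49.9] yaw 101.93 F [-1.4  0.   4.8] open 0.18 q [-14.2  25.1 101.3  -0.   53.6 -26.1]
shift [-16.7  -0.3  -1. ] rot [ 0.04  0.04 -0.07]
[  0.27740536 128.70313969] [-0.25764803  0.02526883 -0.02569999]
```

View pics/s6bc.png

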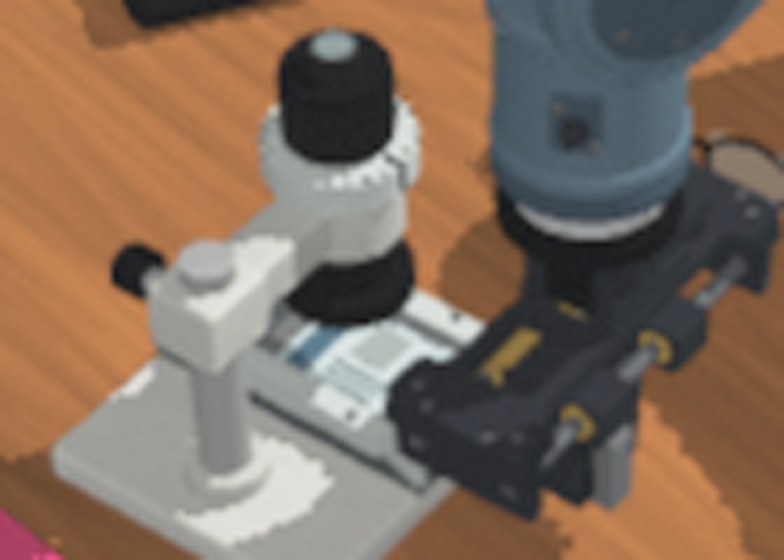

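{"op": "carry_out", "data": {"commands": [[0, [-4, 0, 0], [0, 0, 0]], [0, [-8, 0, 0], [0, 0, 0]], [0, [-11, 0, 0], [0, 0, 0]], [0, [-13, 0, 0], [0, 0, 0]], [0, [-13, 0, 0], [0, 0, 0]]]}}

```text
clock: 9.12
position: [564.4, -32.5, 50.0]
tool_rot: [[-0.207, 0.978, 0.001], [0.978, 0.207, 0.0], [0.0, 0.001, -1.0]]
force: [-0.7, 4.0, 7.2]
opening: 0.18
```

{"op": "carry_out", "data": {"commands": [[0, [-1, 0, 0], [0, 0, 0]], [0, [-2, 0, 0], [0, 0, 0]], [0, [-3, 0, 0], [0, 0, 0]], [0, [-3, 0, 0], [0, 0, 0]]]}}

```text
clock: 9.45
position: [565.0, -35.0, 50.1]
tool_rot: [[-0.207, 0.978, 0.001], [0.978, 0.207, 0.001], [0.001, 0.001, -1.0]]
force: [-0.7, 5.3, 7.7]
opening: 0.178
```

```bash
python3 - <<'E'
from h import *
tgt(mw((0,112),51),102)
print(inm(manip.state()["position"]),manip.state()["ft_torque"])
E
```

```text
clock 9.45 pos [565.  -35.   50.1] yaw 101.97 F [-0.7  5.3  7.7] open 0.178 q [-1.560e+01  2.550e+01  1.007e+02  1.000e-01  5.380e+01 -2.760e+01]
shift [-2.3 -0.3 -0.9] rot [ 0.04 -0.04 -0.03]
[  0.33675547 114.25944492] [ 5.07920943e-01  1.14661353e-01 -6.01925290e-05]
```

{"op": "carry_out", "data": {"commands": [[0, [-1, 0, -0.5], [0, 0, 0]], [0, [-2, 0, -0.5], [0, 0, 0]], [0, [-3, 0, -0.5], [0, 0, 0]], [0, [-3, 0, -0.5], [0, 0, 0]]]}}

```text
clock: 9.78
position: [565.4, -38.1, 50.2]
tool_rot: [[-0.207, 0.978, 0.0], [0.978, 0.207, 0.0], [0.0, 0.0, -1.0]]
force: [0.4, 4.3, 6.1]
opening: 0.183
```

{"op": "carry_out", "data": {"commands": [[0, [-1, 0, 0], [0, 0, 0]], [0, [-2, 0, 0], [0, 0, 0]], [0, [-2, 0, 0], [0, 0, 0]]]}}

```text
clock: 10.03
position: [565.7, -39.6, 50.2]
tool_rot: [[-0.207, 0.978, -0.0], [0.978, 0.207, 0.001], [0.001, 0.0, -1.0]]
force: [-1.9, 5.1, 6.5]
opening: 0.178
```

{"op": "carry_out", "data": {"commands": [[0, [-1, 0, -0.3], [0, 0, 0]], [0, [-2, 0, -0.3], [0, 0, 0]], [0, [-2, 0, -0.3], [0, 0, 0]]]}}

```text
clock: 10.28
position: [565.7, -39.8, 50.2]
tool_rot: [[-0.207, 0.978, -0.001], [0.978, 0.207, 0.004], [0.004, -0.0, -1.0]]
force: [-0.3, 12.7, 8.0]
opening: 0.179
```

{"op": "carry_out", "data": {"commands": [[0, [-1, 0, 0], [0, 0, 0]], [0, [-2, 0, 0], [0, 0, 0]], [0, [-2, 0, 0], [0, 0, 0]]]}}

```text
clock: 10.53
position: [565.7, -40.0, 50.2]
tool_rot: [[-0.207, 0.978, -0.002], [0.978, 0.207, 0.006], [0.007, -0.001, -1.0]]
force: [-1.9, 21.2, 9.9]
opening: 0.174
```

```bash
python3 - <<'E'
from h import *
tgt(mw((0,112),51),102)
print(inm(manip.state()["position"]),manip.state()["ft_torque"])
c=manip.camera("scene");save(c,"s7")
s=cv2.imread('pics/s7.png')[200:300,205:345]
cv2.imwrite('pics/s7c.png',cv2.resize(s,None,fx=5.6,fy=5.6,interpolation=2))
c=manip.camera("wrist");save(c,"w7")
E
```

```text
clock 10.5333 pos [565.7 -40.   50.2] yaw 101.97 F [-1.9 21.2  9.9] open 0.174 q [-16.2  25.6 100.4   0.4  54.2 -28.4]
shift [ 2.8 -0.  -0.8] rot [-0.03 -0.39 -0.03]
[2.72729072e-02 1.09211455e+02] [2.93141262 0.1960188  0.02688712]
```

View pics/s7c.png

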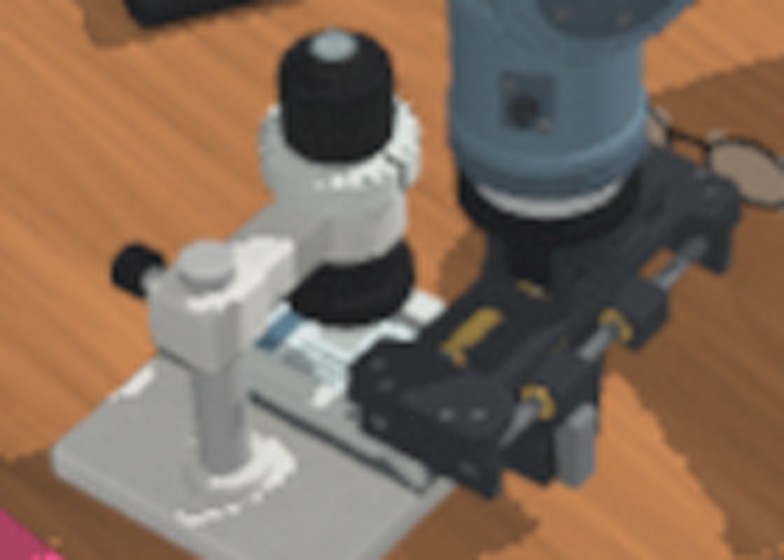

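View pics/w7.png

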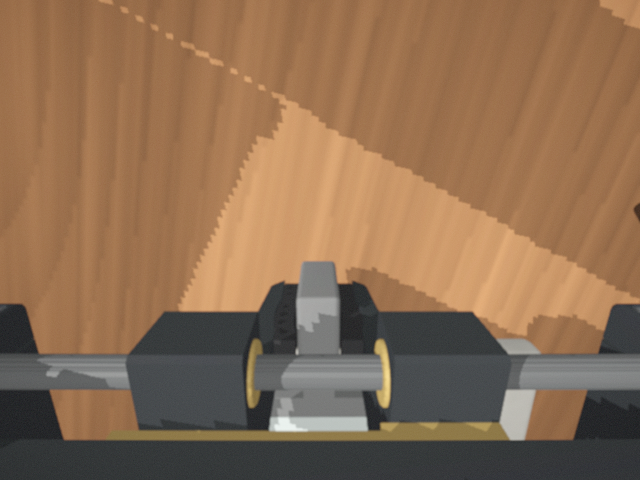

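{"op": "carry_out", "data": {"commands": [[0, [1.5, 0, 0], [0, 0, 0]], [88, [1.5, 0, 0], [0, 0, 0]], [88, [1.5, 0, 0], [0, 0, 0]], [88, [1.5, 0, 0], [0, 0, 0]], [88, [1.5, 0, 0], [0, 0, 0]], [88, [1.5, 0, 0], [0, 0, 0]], [88, [1.5, 0, 0], [0, 0, 0]], [88, [1.5, 0, 0], [0, 0, 0]]]}}

```text
clock: 11.3
position: [566.1, -42.7, 50.2]
tool_rot: [[-0.207, 0.978, -0.0], [0.978, 0.207, -0.0], [-0.0, -0.0, -1.0]]
force: [0.7, -0.2, 1.3]
opening: 0.684
```

{"op": "carry_out", "data": {"commands": [[88, [1.5, 0, -8], [0, 0, 0]], [88, [2, 0, -25], [0, 0, 0]], [88, [2, 0, -60], [0, 0, 0]], [88, [2, 0, -100], [0, 0, 0]], [88, [2, 0, -140], [0, 0, 0]], [88, [2, 0, -175], [0, 0, 0]], [88, [2, 0, -195], [0, 0, 0]], [88, [2, 0, -195], [0, 0, 0]]]}}

```text
clock: 11.97
position: [568.5, -41.0, 252.3]
tool_rot: [[-0.208, 0.978, 0.01], [0.978, 0.208, -0.003], [-0.005, 0.01, -1.0]]
force: [1.0, -0.1, 0.3]
opening: 0.997
```

```bash
python3 - <<'E'
from h import *
np.set_printoptions(precision=1,suppress=True)
c=manip.camera("wrist");save(c,"w8");t=manip.camera("top");save(t,"t8b");s=manip.camera("scene");save(s,"s8")
for n,T in (("wrist",c),("top",t),("scene",s)):
  for k,z in (("carrier_grip",40),("carrier_card",26),("collar_line",190),("index_mark",152)):
    print(n,k,[(np.round(d["at"]),round(d["p"],2),inm(at_z(T,d["at"],z))) for d in manip.landmark_of(n,k)][:3])
tgt(mw((0,0),240),120)
cv2.imwrite('pics/s8c.png',cv2.resize(cv2.imread('pics/s8.png')[190:310,205:345],None,fx=5,fy=5,interpolation=2))
cv2.imwrite('pics/t8c.png',cv2.resize(cv2.imread('pics/t8b.png')[190:270,320:420],None,fx=7,fy=7,interpolation=2))
E
```

```text
wrist carrier_grip [(array([314., 207.]), 0.85, array([ -1.3, 108.3]))]
wrist carrier_card []
wrist collar_line [(array([290., 431.]), 0.7, array([-17.6, -13.4]))]
wrist index_mark [(array([313., 346.]), 0.83, array([-1.8, 27.4]))]
top carrier_grip [(array([176., 252.]), 0.96, array([ 97.4, 603.9]))]
top carrier_card [(array([175., 286.]), 0.56, array([  2.8, 632.6]))]
top collar_line [(array([397., 237.]), 0.38, array([-18., -14.])), (array([475., 280.]), 0.34, array([-173.5, -185.5]))]
top index_mark []
scene carrier_grip [(array([304., 275.]), 0.84, array([ -4.3, 107. ])), (array([472., 420.]), 0.81, array([124.8, 610.4]))]
scene carrier_card [(array([262., 262.]), 0.71, array([  7.4, -12.5])), (array([501., 395.]), 0.63, array([ 26. , 633.2]))]
scene collar_line [(array([265., 204.]), 0.63, array([-22.1, -16.9]))]
scene index_mark []
clock 12.7167 pos [565.8 -40.4 245.2] yaw 101.98 F [ 0.3 -0.8 -0.1] open 0.997 q [-16.1  10.3  94.3   0.   75.4 -28.1]
shift [-108.7    0.1    5.2] rot [ -0.  -0. -18.]
```

View pics/s8c.png

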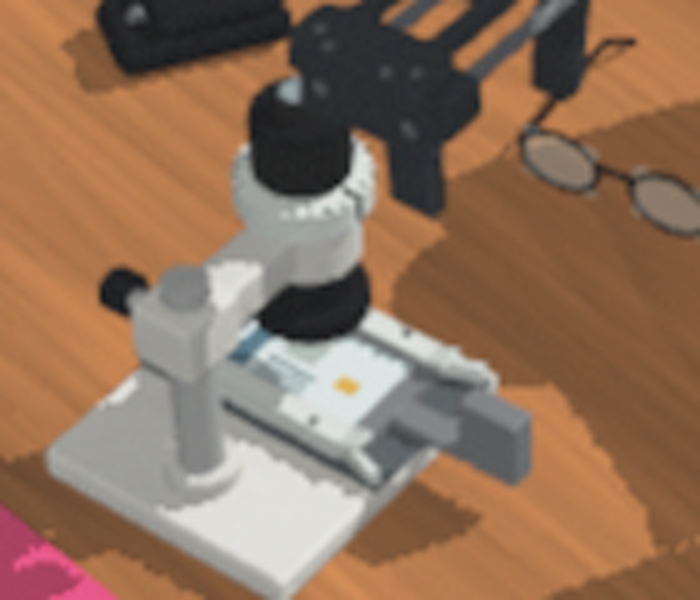

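View pics/w8.png

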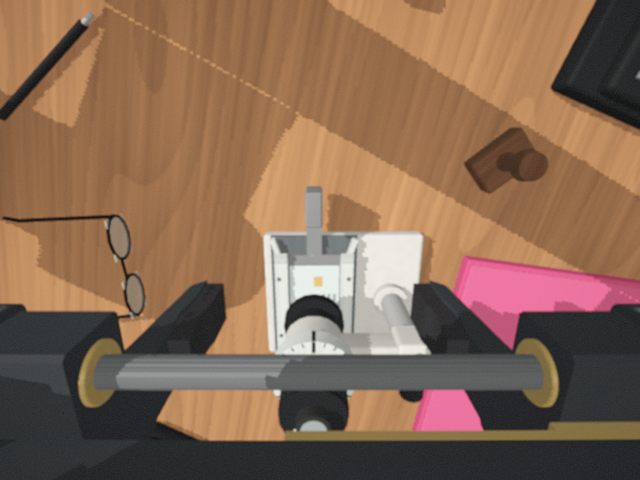

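View pics/t8c.png

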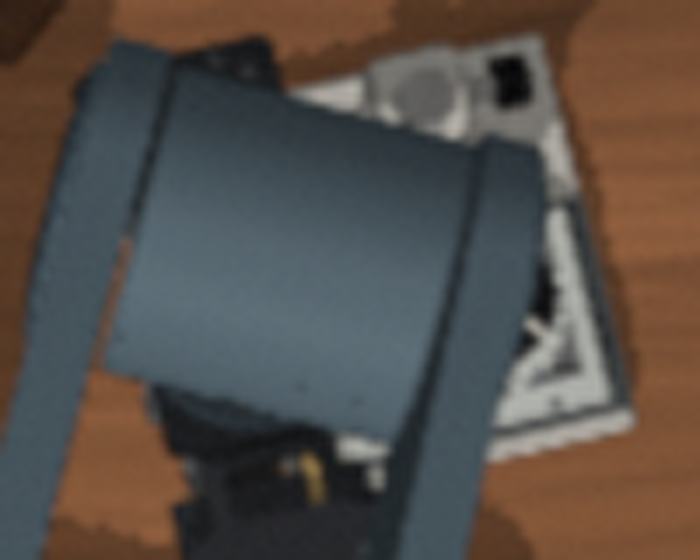

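```bash
python3 - <<'E'
from h import *
tgt(mw((-.8,-1),242),155)
E
```

```text
clock 12.7167 pos [565.8 -40.4 245.2] yaw 101.98 F [ 0.3 -0.8 -0.1] open 0.997 q [-16.1  10.3  94.3   0.   75.4 -28.1]
shift [-109.7   -0.7    3.2] rot [-0.000e+00 -1.000e-02 -5.302e+01]
```

{"op": "carry_out", "data": {"commands": [[88, [-30, 0, 2], [0, 0, -7]], [88, [-60, 0, 2], [0, 0, -14]], [88, [-90, 0, 2], [0, 0, -21]], [88, [-109.7, -0.7, 2], [0, 0, -28]], [88, [-109.7, -0.7, 2], [0, 0, -35]], [88, [-109.7, -0.7, 2], [0, 0, -42]], [88, [-109.7, -0.7, 2], [0, 0, -49]], [88, [-109.7, -0.7, 2], [0, 0, -53]], [88, [-109.7, -0.7, 2], [0, 0, -53]], [88, [-109.7, -0.7, 2], [0, 0, -53]]]}}

```text
clock: 13.55
position: [587.8, -147.9, 243.3]
tool_rot: [[-0.905, 0.425, 0.0], [0.425, 0.905, 0.0], [-0.0, 0.0, -1.0]]
force: [0.1, -0.4, 0.8]
opening: 0.997
```

```bash
python3 - <<'E'
from h import *
c=manip.camera("wrist");save(c,"w9");s=manip.camera("scene");save(s,"s9")
tgt(mw((-.8,-1),184),155)
cv2.imwrite('pics/s9c.png',cv2.resize(cv2.imread('pics/s9.png')[170:290,205:345],None,fx=5,fy=5,interpolation=2))
E
```

```text
clock 13.65 pos [ 587.8 -147.8  243.3] yaw 154.86 F [-0.1 -0.1  0.2] open 1.0 q [-25.3  15.3  88.6   0.   76.1 -90.2]
shift [-0.  -0.1 59.3] rot [ 0.    0.   -0.14]
```

View pics/s9c.png

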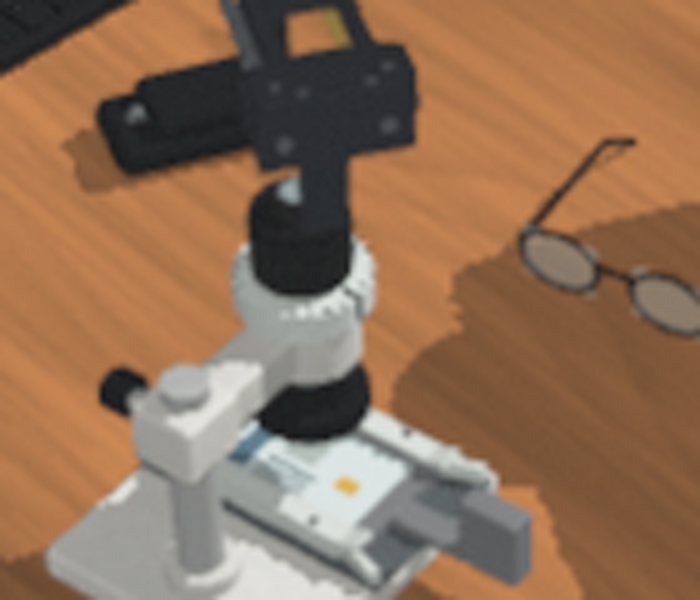

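View pics/w9.png

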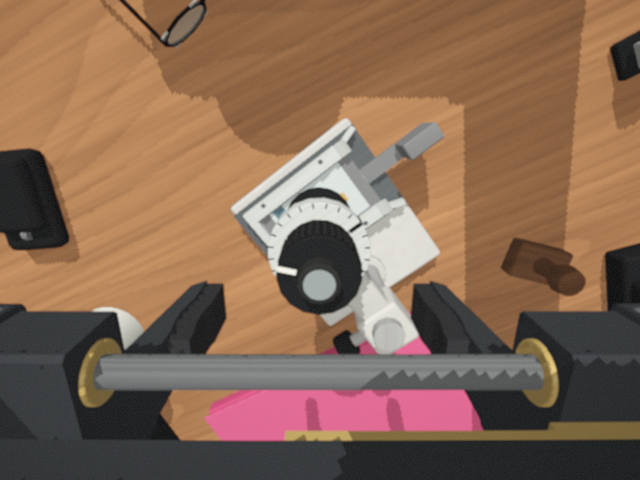

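```bash
cat > ang.py <<'E'
from h import *
import sys
np.set_printoptions(precision=1,suppress=True)
def angles(c,eye,l_out,idx):
    E=inm(at_z(c,eye,200));L=inm(at_z(c,l_out,190));I=inm(at_z(c,idx,152))
    a=lambda v:np.degrees(np.arctan2(-v[0],v[1]))
    print("eye",E,"line",L,"idx",I,"ang line",a(L-E),"idx",a(I-E))
E
python3 - <<'E'
from ang import *
c=manip.camera("wrist")
for k in ("collar_line","index_mark","collar_grip"): print(k,[(d["at"],d["p"]) for d in manip.landmark_of("wrist",k)][:2])
angles(c,(319,285),(286,271),(357,228))
cv2.imwrite('pics/w9c.png',cv2.resize(cv2.imread('pics/w9.png')[180:330,250:390],None,fx=4,fy=4,interpolation=2))
E
```

```text
collar_line [([280.3, 269.5], 0.87)]
index_mark [([354.5, 229.7], 0.75), ([358.5, 181.5], 0.73)]
collar_grip [([317.8, 268.7], 0.9), ([316.8, 204.3], 0.71)]
eye [-1.4 -2.5] line [-15.2 -14.7] idx [-0.4 27.5] ang line 131.33013813641796 idx -1.9088777163199637
```

View pics/w9c.png

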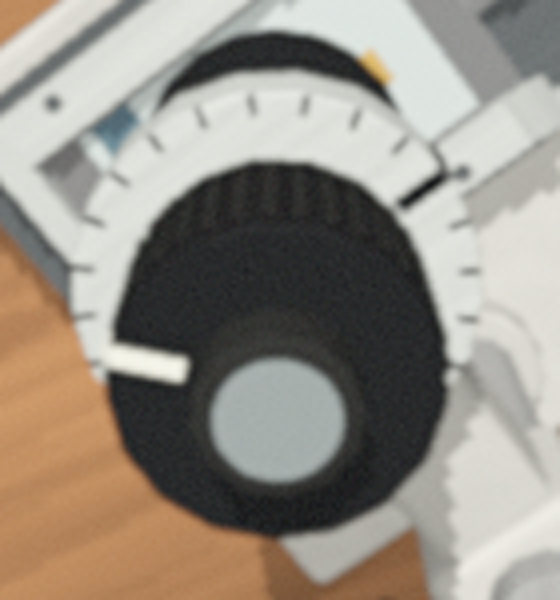

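```bash
python3 - <<'E'
from ang import *
c=manip.camera("wrist")
a=lambda v:np.degrees(np.arctan2(-v[0],v[1]))
P=[inm(at_z(c,q,190)) for q in ((278,269.8),(297,272.5))];print(P,a(P[0]-P[1]))
I=[inm(at_z(c,q,152)) for q in ((360.8,224.2),(351.2,231.2))];print(I,a(I[0]-I[1]))
for q in ((278,269.8),(287,271)): angles(c,(319.5,285),q,(356,227.8))
# collar top rim: circle fit
rim=[(108,370),(122,440),(180,505),(280,533),(380,500),(435,430),(443,360)]
from scipy.optimize import least_squares
W=np.array([inm(at_z(c,(250+(u+.5)/4-.5,180+(v+.5)/4-.5),190)) for u,v in rim])
r=least_squares(lambda p:np.hypot(W[:,0]-p[0],W[:,1]-p[1])-24,[0,0]).x;print("rim centre",r,np.hypot(*(W-r).T))
print(a(P[0]-r),a((P[0]+P[1])/2-r),a(np.mean(I,0)-r))
E
```

```text
[array([-18.4, -17.8]), array([-10.9, -10.5])] 134.11704422936742
[array([-1. , 30.9]), array([-0.9, 23.2])] 0.7380091306751287
eye [-1.2 -2.3] line [-18.4 -17.8] idx [-0.9 27. ] ang line 131.96371669654607 idx -0.5913076884676197
eye [-1.2 -2.3] line [-14.9 -14.3] idx [-0.9 27. ] ang line 131.22868912954235 idx -0.5913076884676197
rim centre [-3.1 -1.5] [23.1 23.5 24.  24.2 24.  23.6 23. ]
136.7329031504113 137.53460685498732 -4.226719451561994
```

{"op": "carry_out", "data": {"commands": [[88, [-1, 0, 20], [0, 0, 0]], [88, [-1, 0, 45], [0, 0, 0]], [88, [-1, 0, 57], [0, 0, 0]], [88, [-1, 0, 59], [0, 0, 0]], [88, [-1, 0, 59], [0, 0, 0]], [0, [-1, 0, 59], [0, 0, 0]], [0, [-1, 0, 59], [0, 0, 0]], [0, [-1, 0, 59], [0, 0, 0]], [0, [-1, 0, 59], [0, 0, 0]], [0, [-1, 0, 59], [0, 0, 0]]]}}

```text
clock: 14.73
position: [589.0, -148.5, 185.0]
tool_rot: [[-0.906, 0.423, 0.001], [0.423, 0.906, -0.0], [-0.001, -0.0, -1.0]]
force: [-0.2, -0.1, 0.2]
opening: 0.645
```

{"op": "carry_out", "data": {"commands": [[0, [0, 0, 0], [0, 0, 0]], [0, [0, 0, 0], [0, 0, 0]], [0, [0, 0, 0], [0, 0, 0]]]}}

```text
clock: 14.98
position: [589.1, -148.0, 184.7]
tool_rot: [[-0.906, 0.423, 0.001], [0.423, 0.906, 0.0], [-0.001, 0.001, -1.0]]
force: [0.5, 2.3, 1.9]
opening: 0.539
```

{"op": "carry_out", "data": {"commands": [[0, [0, 0, 0], [0, 0, 0]], [0, [0, 0, 0], [0, 0, 5]], [0, [0, 0, 0], [0, 0, 11]], [0, [0, 0, 0], [0, 0, 17]], [0, [0, 0, 0], [0, 0, 23]], [0, [0, 0, 0], [0, 0, 29]], [0, [0, 0, 0], [0, 0, 35]], [0, [0, 0, 0], [0, 0, 41]], [0, [0, 0, 0], [0, 0, 45]], [0, [0, 0, 0], [0, 0, 45]]]}}

```text
clock: 15.82
position: [588.7, -148.3, 184.7]
tool_rot: [[-0.339, 0.941, -0.0], [0.941, 0.339, -0.0], [-0.0, -0.0, -1.0]]
force: [-0.9, 2.0, 4.2]
opening: 0.536
```

```bash
python3 - <<'E'
from ang import *
tgt(manip.state()["position"],110); print(manip.state()["ft_torque"])
c=manip.camera("wrist");save(c,"w10")
E
```

```text
clock 15.8167 pos [ 588.7 -148.3  184.7] yaw 109.84 F [-0.9  2.   4.2] open 0.536 q [-25.3  18.9  91.2  -0.   69.9 -45.2]
shift [0. 0. 0.] rot [-0.   0.  -0.2]
[ 0.2  0.2 -0.2]
```

View pics/w10.png

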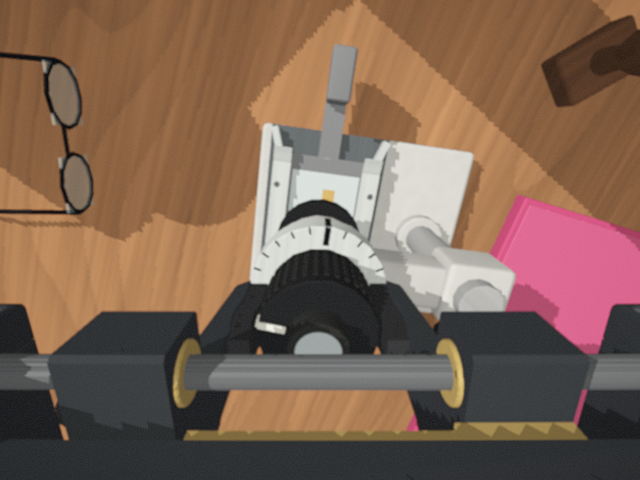

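{"op": "carry_out", "data": {"commands": [[0, [0, 0, 0], [0, 0, 6]], [0, [0, 0, 0], [0, 0, 12]], [0, [0, 0, 0], [0, 0, 18]], [0, [0, 0, 0], [0, 0, 24]], [0, [0, 0, 0], [0, 0, 30]], [0, [0, 0, 0], [0, 0, 36]], [0, [0, 0, 0], [0, 0, 42]], [0, [0, 0, 0], [0, 0, 48]], [0, [0, 0, 0], [0, 0, 54]], [0, [0, 0, 0], [0, 0, 60]]]}}

```text
clock: 16.7
position: [588.1, -148.2, 184.6]
tool_rot: [[0.645, 0.765, -0.002], [0.765, -0.645, 0.0], [-0.001, -0.001, -1.0]]
force: [-4.3, 2.2, 5.8]
opening: 0.535
```

{"op": "carry_out", "data": {"commands": [[0, [0, 0, 0], [0, 0, 6]], [0, [0, 0, 0], [0, 0, 12]], [0, [0, 0, 0], [0, 0, 18]], [0, [0, 0, 0], [0, 0, 24]], [0, [0, 0, 0], [0, 0, 27]], [0, [0, 0, 0], [0, 0, 27]], [0, [0, 0, 0], [0, 0, 27]]]}}

```text
clock: 17.28
position: [587.9, -148.0, 184.6]
tool_rot: [[0.92, 0.393, -0.002], [0.393, -0.92, 0.001], [-0.002, -0.001, -1.0]]
force: [-5.9, 3.4, 7.6]
opening: 0.538
```

```bash
python3 - <<'E'
from ang import *
tgt(manip.state()["position"],22.5); print(manip.state()["ft_torque"])
for n in ("wrist","top","scene"): save(manip.camera(n),n+"11")
cv2.imwrite('pics/w11c.png',cv2.resize(cv2.imread('pics/wrist11.png')[230:380,240:400],None,fx=4,fy=4,interpolation=2))
cv2.imwrite('pics/s11c.png',cv2.resize(cv2.imread('pics/scene11.png')[180:280,205:345],None,fx=5.6,fy=5.6,interpolation=2))
E
```

```text
clock 17.2833 pos [ 587.9 -148.   184.6] yaw 23.11 F [-5.9  3.4  7.6] open 0.538 q [-25.3  18.8  91.2  -0.   70.   41.6]
shift [0. 0. 0.] rot [-0.1  0.1  0.6]
[ 0.5  1.  -0.1]
```

View pics/w11c.png

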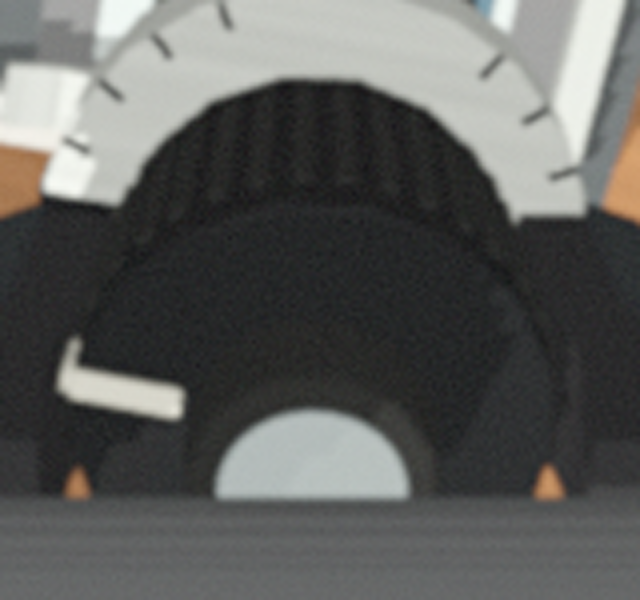

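View pics/s11c.png

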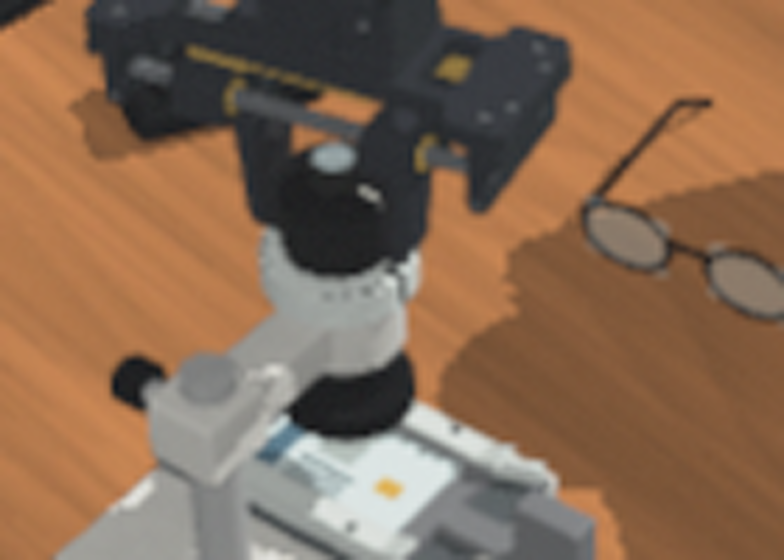

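{"op": "carry_out", "data": {"commands": [[88, [0, 0, 0], [0, 0, 0]], [88, [0, 0, 0], [0, 0, 0]], [88, [0, 0, 0], [0, 0, 0]], [88, [0, 0, 0], [0, 0, 0]], [88, [0, 0, 0], [0, 0, 0]], [88, [0, 0, 0], [0, 0, 0]], [88, [0, 0, -10], [0, 0, 0]], [88, [0, 0, -35], [0, 0, 0]], [88, [0, 0, -59], [0, 0, -7]], [88, [0, 0, -59], [0, 0, -14]]]}}

```text
clock: 18.27
position: [591.2, -149.4, 249.7]
tool_rot: [[0.795, 0.606, 0.008], [0.606, -0.795, -0.004], [0.004, 0.008, -1.0]]
force: [0.7, 0.2, 0.3]
opening: 0.997
```

{"op": "carry_out", "data": {"commands": [[88, [0, 0, 0], [0, 0, -7]], [88, [0, 0, 0], [0, 0, -14]], [88, [0, 0, 0], [0, 0, -21]], [88, [0, 0, 0], [0, 0, -28]], [88, [0, 0, 0], [0, 0, -35]], [88, [0, 0, 0], [0, 0, -42]], [88, [0, 0, 0], [0, 0, -49]], [88, [0, 0, 0], [0, 0, -56]], [88, [0, 0, 0], [0, 0, -63]], [88, [0, 0, 0], [0, 0, -63]]]}}

```text
clock: 19.1
position: [588.9, -148.4, 244.2]
tool_rot: [[-0.178, 0.984, 0.001], [0.984, 0.178, -0.0], [-0.001, 0.001, -1.0]]
force: [-0.4, -0.2, 0.5]
opening: 0.998
```

```bash
python3 - <<'E'
from ang import *
tgt(mw((-1,-1.5),243),102)
save(manip.camera("wrist"),"w12")
for k in ("collar_line","index_mark"): print(k,[(d["at"],d["p"]) for d in manip.landmark_of("wrist",k)][:2])
cv2.imwrite('pics/w12c.png',cv2.resize(cv2.imread('pics/w12.png')[180:330,250:390],None,fx=4,fy=4,interpolation=2))
E
```

```text
clock 19.1 pos [ 588.9 -148.4  244.2] yaw 100.23 F [-0.4 -0.2  0.5] open 0.998 q [-25.3  15.4  88.4  -0.   76.2 -35.6]
shift [ 0.1 -1.2  1.2] rot [ 0.   0.  -1.8]
collar_line [([316.4, 237.0], 0.74)]
index_mark [([314.6, 210.7], 0.73), ([171.2, 399.4], 0.67)]
```

View pics/w12c.png

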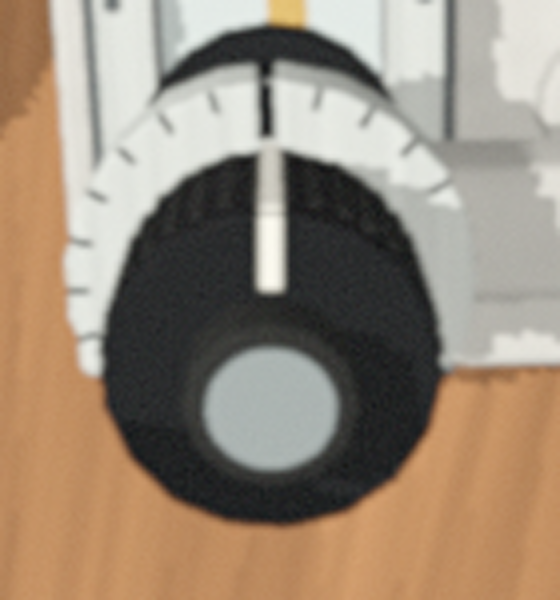

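```bash
python3 - <<'E'
from ang import *
c=manip.camera("wrist")
f=lambda u,v:(250+(u+.5)/4-.5,180+(v+.5)/4-.5)
angles(c,f(271,408),f(270.3,218),f(265.5,105))
a=lambda v:np.degrees(np.arctan2(-v[0],v[1]))
P=[inm(at_z(c,f(*q),190)) for q in ((270,215),(271,290))];I=[inm(at_z(c,f(*q),152)) for q in ((264.5,75),(266.5,135))]
print(P,a(P[0]-P[1]),I,a(I[0]-I[1]))
t=manip.camera("top");s=manip.camera("scene");save(t,"t13");save(s,"s13")
for n,T in (("wrist",c),("scene",s)): print(n,[(d["at"],inm(at_z(T,d["at"],40))) for d in manip.landmark_of(n,"carrier_grip")])
cv2.imwrite('pics/s13c.png',cv2.resize(cv2.imread('pics/s13.png')[180:300,205:345],None,fx=5,fy=5,interpolation=2))
E
```

```text
eye [-1.8 -2.3] line [-1.  20.7] idx [-1.6 27.7] ang line -2.0472364101305107 idx -0.46763244445056107
[array([-1. , 21.1]), array([-1.3, 10.5])] -1.6180170127217322 [array([-1.5, 32.5]), array([-1.6, 22.9])] -0.5324921771017281
wrist [([312.8, 86.7], array([ -1.6, 109.2]))]
scene [([305.8, 278.7], array([  2.4, 118.1]))]
```

View pics/s13c.png

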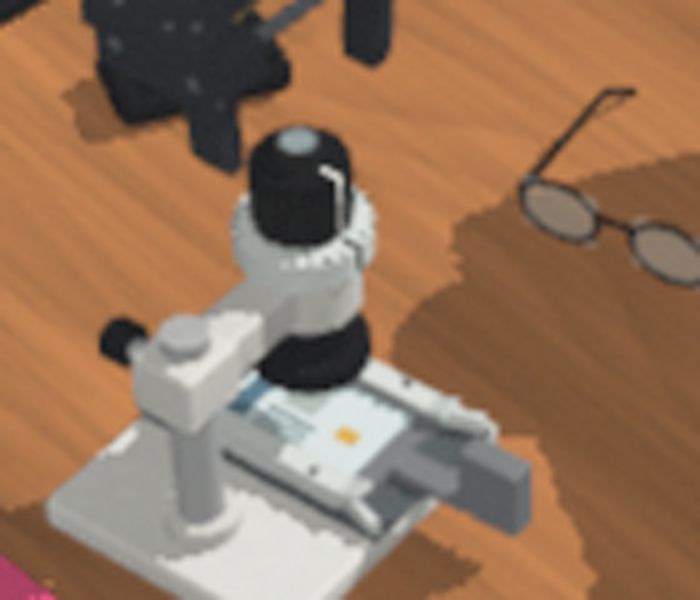

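View pics/w12.png

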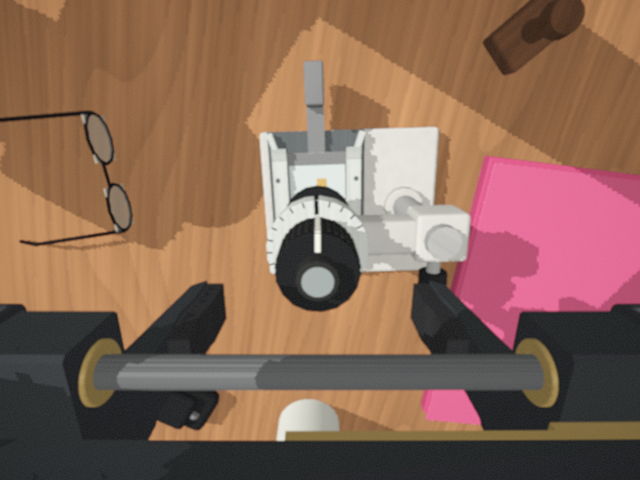

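```bash
python3 - <<'E'
from ang import *
c=manip.camera("wrist");save(c,"w14")
cv2.imwrite('pics/w14c.png',cv2.resize(cv2.imread('pics/w14.png')[50:200,250:390],None,fx=4,fy=4,interpolation=2))
f=lambda u,v:(250+(u+.5)/4-.5,50+(v+.5)/4-.5)
E
```

```text
(no output)
```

View pics/w14c.png

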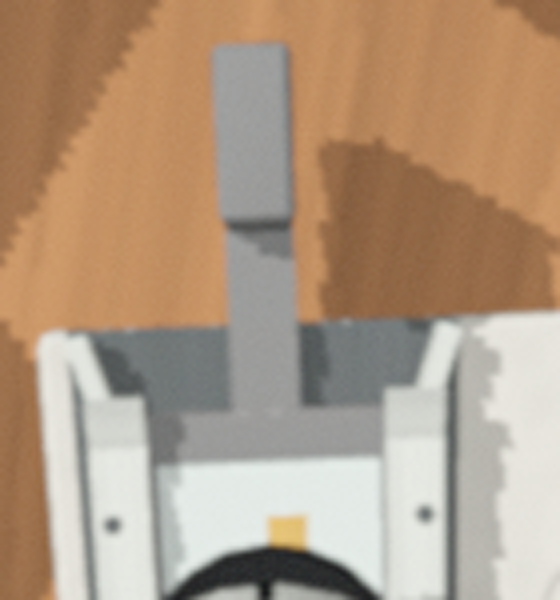

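```bash
python3 - <<'E'
from ang import *
c=manip.camera("wrist")
f=lambda u,v:(250+(u+.5)/4-.5,50+(v+.5)/4-.5)
for n,q,z,e in (("plate trailing edge",(265,411),26,55),("base edge L",(150,331),20,75),("base edge R",(520,313),18,75),("base edge 2",(345,322),20,75),("handle outer",(250,45),60,129),("handle inner",(258,217),60,95)):
    print(n,inm(at_z(c,f(*q),z)),"expect y",e)
print("edge R on base x..", [inm(at_z(c,f(*q),26)) for q in ((160,414),(385,408))])
print(manip.state()["clock"])
E
```

```text
plate trailing edge [-1.8 52.6] expect y 55
base edge L [-28.7  71.9] expect y 75
base edge R [60.2 72.7] expect y 75
base edge 2 [18.1 72.2] expect y 75
handle outer [ -1.7 126.2] expect y 129
handle inner [-1.4 93.9] expect y 95
edge R on base x.. [array([-27. ,  52.8]), array([26.9, 52.2])]
19.6
```

{"op": "carry_out", "data": {"commands": [[88, [0, 0, -20], [0, 0, 0]], [88, [0, 0, -50], [0, 0, 0]], [88, [0, 0, -60], [0, 0, 0]], [88, [0, 0, -60], [0, 0, 0]], [88, [0, 0, -60], [0, 0, 0]]]}}

```text
clock: 20.02
position: [588.9, -148.4, 303.4]
tool_rot: [[-0.173, 0.985, 0.001], [0.985, 0.173, -0.001], [-0.001, 0.001, -1.0]]
force: [-0.3, -0.7, -1.5]
opening: 0.997
```

```bash
python3 - <<'E'
from h import *
s=manip.state();print(s["clock"],s["position"],s["force"]);print(manip.job_done())
E
```

```text
20.0167 [ 588.89579331 -148.39105228  303.35140871] [-0.28062941 -0.6589302  -1.49732295]
the job is handed in; nothing more can be done
None
```

I handed the job in at about 20 s of the 54 s allowed. The card carrier is home in the track and the focus collar is on its index mark. The hand-in gave no verdict, so these are my own checks.

- **Carrier:** I took the one nearer the base (about 510 mm away, against about 735 mm for the other) and slid it in from the open end. It met a firm stop at about 21 N. After letting go, its trailing edge and handle ends showed within about 1.5 mm of the home position once a common offset (next point) is removed. The lips cover the plate's edges.
- **Camera offset:** the wrist camera reads everything about 2 to 3 mm off the frame I fitted from the other two cameras. The fixed base edge shows the same offset, so I put it down to camera calibration. The network's scene-camera reading of the carrier after the collar was turned was about 6 mm off along the track. I gave it little weight, because an earlier one taken with the carrier also at rest in the track differed from it by about 11 mm.
- **Collar:** I turned it about 132° clockwise in one grip. The wrist camera then put the white line 1 to 1.6° past the index mark, inside the 5° limit. My first estimates of its start angle disagreed (127° to 137°), so I judged it by this last close look.
- **Letting go and other things:** the gripper is open about 100 mm above the microscope, and the force reads near zero. No move came near the bystanders. I did not re-measure them at the end, though the stamp and glasses looked undisturbed in the last pictures.

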